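# Sort out the mixed-up lids of three engraved brass boxes

## Task

After polishing, the lids of the three brass boxes were put on the wrong boxes: put each lid on the box of its own shape, lying flat and centred, with the sides of the square and oblong lids in line with the sides of their boxes. The cork mat is free if you want to rest a lid on the way; do not tip a lid over or drop it, and leave the boxes, and the steel block, the dish and the tin between them, standing where they are.

Things in the scene. Friction and masses are not known exactly. Their poses are not given: they have to be found in the camera images.
- lid_round: Round brass lid, 90 mm across: under it a round plug 46 mm wide and 8 mm deep, a 4 mm flange (8 to 12 mm above the origin), a low dome up to 18 mm, and in the middle an upright round knob 18 mm across from 18 to 50 mm above the origin. Origin: centre of the plug's underside, z up; seated, the plug hangs 8 mm inside the box. Loose, 0.12 to 0.23 kg. Starts on a box of another shape.
- lid_square: Square brass lid, 82 x 82 mm: under it a plug 44 x 44 mm, 8 mm deep, a flange 8 to 12 mm above the origin, low steps up to 18 mm, and in the middle a square knob 18 x 18 mm from 18 to 50 mm above the origin. x, y: along its and the knob's sides. Origin: centre of the plug's underside, z up; seated, the plug hangs 8 mm inside the box. Loose, 0.12 to 0.23 kg. Starts on a box of another shape.
- lid_oblong: Oblong brass lid, 112 mm (x) by 74 mm (y): under it a plug 54 x 42 mm, 8 mm deep, a flange 8 to 12 mm above the origin, low steps up to 18 mm, and in the middle a bar handle 44 mm long (x) and 14 mm thick (y), 18 to 50 mm above the origin. Origin: centre of the plug's underside, z up; seated, the plug hangs 8 mm inside the box. Loose, 0.12 to 0.23 kg. Starts on a box of another shape.
- box_round: Round brass box, 78 mm across, 90 mm high, on a round foot 104 mm across that shows all round it from above; walls 4 mm, mouth 70 mm across. Loose, about 0.4 to 0.7 kg. The origin is the centre of the underside of its foot, z up. The rim is 90 mm above the origin; its seated lid's origin is 82 mm above the origin.
- box_square: Square brass box, 70 x 70 mm, 75 mm high, on a square foot 96 x 96 mm; walls 4 mm, mouth 62 x 62 mm. Loose, about 0.4 to 0.7 kg. The origin is the centre of the underside of its foot, z up. x and y lie along its sides. The rim is 75 mm above the origin; its seated lid's origin is 67 mm above the origin.
- box_oblong: Oblong brass box, 100 mm (x) by 62 mm (y), 60 mm high, on an oblong foot 126 x 88 mm; walls 4 mm, mouth 92 x 54 mm. Loose, about 0.45 to 0.8 kg. The origin is the centre of the underside of its foot, z up. The rim is 60 mm above the origin; its seated lid's origin is 52 mm above the origin.
- mat: Cork mat, 130 x 130 mm, 3 mm thick, fixed on the bench and empty: the free spot. The origin is the centre of its underside.
- block: Steel bench block, 50 x 50 x 20 mm high, loose; a bystander. The origin is the centre of its underside.
- dish: Small terracotta dish with brass offcuts, 72 mm across, 20 mm high, loose; a bystander. The origin is the centre of its underside.
- tin: Low round metal tin of polish with a dark lid, 62 mm across, 32 mm high, loose; a bystander. The origin is the centre of its underside.

How it is judged (in metres and radians):
At the end, for the whole second after the job is handed in: Each lid lies on the box of its own shape: centres within 10 mm, seat height within 3 mm, level within 0.06 rad, the square lid's sides and the oblong lid's long side within 0.2 rad of its box's; boxes upright, lids at rest (horizontal distance between lid_round and box_round below 0.01 m and z of lid_round in the frame of box_round between 0.079 and 0.085 m and angle between each of lid_round, box_round, lid_square, box_square, lid_oblong, box_oblong's own z axis and vertical below 0.06 rad and linear speed of each of lid_round, lid_square, lid_oblong below 0.02 m/s and angular speed of each of lid_round, lid_square, lid_oblong below 0.2 rad/s and horizontal distance between lid_square and box_square below 0.01 m and z of lid_square in the frame of box_square between 0.064 and 0.07 m and horizontal distance between lid_oblong and box_oblong below 0.01 m and z of lid_oblong in the frame of box_oblong between 0.049 and 0.055 m and (angle between the x axis of lid_square and the x axis of box_square, either way round below 0.2 rad or angle between the x axis of lid_square and the y axis of box_square, either way round below 0.2 rad) and angle between the x axis of lid_oblong and the x axis of box_oblong, either way round below 0.2 rad); the robot touches nothing.
It fails at once if a lid is tipped over (leans more than 40 degrees) (angle between any of lid_round, lid_square, lid_oblong's own z axis and vertical above 0.7 rad).
It fails at once if a lid is let drop from a height (it moves faster than 0.6 m/s while the fingers do not touch it) ((linear speed of lid_round above 0.6 m/s and contact force between the fingers and lid_round below 0.05 N) or (linear speed of lid_square above 0.6 m/s and contact force between the fingers and lid_square below 0.05 N) or (linear speed of lid_oblong above 0.6 m/s and contact force between the fingers and lid_oblong below 0.05 N)).
It fails at once if a box is pushed more than 40 mm from where it stood, or tipped (distance of any of box_round, box_square, box_oblong from where it was at the start of the episode above 0.04 m or angle between any of box_round, box_square, box_oblong's own z axis and vertical above 0.35 rad).
It fails at once if the steel block, the dish or the tin is pushed more than 30 mm from where it stood (distance of any of block, dish, tin from where it was at the start of the episode above 0.03 m).
It also fails if it takes over 112 s, if anything falls off the work surface, if the arm or the gripper's body presses on something with over 40 N, if the wrist force passes 120 N, or if a joint passes its speed limit or range.

## Robot

A 6-joint arm with a two-finger parallel gripper is mounted at the origin on the work surface. World frame = base frame: x ahead of the robot, y to its left, z up, the work surface at z = 0. Lengths are in m, angles in degrees, forces in N, time in s.
With the tool pointing down it reaches from about 0.375 to 0.9 m from the base axis. Payload 3.1 kg.
Tool frame: the origin (TCP) lies at the very end of the fingers, on their centre line; the grasp point (between the pads) lies 19 mm behind it; z points along the fingers, y is the line along which they close (so a half turn about z gives the same grasp; the last joint's range is limited). The gripper opens to 87 mm and grips with 3 to 60 N. Pads are 19 mm wide; open, the fingers measure 117 mm over their backs; the gripper's body (75 mm by 190 mm) begins 51 mm behind the grasp point.
Start: joints at [58.47, 30.224, 82.088, -0, 67.689, -10.227], TCP at [0.227, 0.582, 0.223] pointing down, gripper open.
Joint ranges: [-176.69, 176.69], [-43.24, 126.21], [12.49, 139.97], [-82, 262], [0, 151.66], [-163.58, 163.58]. Speed limits (degrees/s): [159.86, 159.86, 180, 180, 180, 180].

## Interface

Orientations are given as a 3x3 rotation matrix whose columns are the frame's x, y, z axes.
In Python, from rig import bot, imaging gives the robot as it stands.
- The arm moves only by the tool drive_tool, never from a script. Its argument "deltas" is text: rows parted by semicolons, each of 5 numbers parted by spaces: the finger opening in mm, from 0 to 87, then the shift along the world's x, y, z in mm, then the turn about the world's z in rad. In form: jaw dx dy dz twist; .... A call has 1 to 12 rows; each row is the pose to reach, as a shift and turn from the pose commanded when the call began; what a row does not reach only later rows make up. A row lasts 1/10 s, in which the tool goes at most 50 mm and 8.59 degrees, less where a joint would pass 70% of its speed; a pose out of reach is approached as far as the arm can. A call with a gripper value outside its range is refused whole. The fingers move at their own pace and stop on an object; the grip force is fixed at half the most. Time passes only in rows, so rows that repeat a pose let the fingers close. It gives the time, the measured TCP pose, the force, the opening and the grip force at its end, in the units of the state.
- bot.read_state(): the state, without advancing time (a new reading comes with each control period).
- imaging.capture(name): name is "side" or "top"; returns the picture (420x560x3 uint8, red, green, blue); there is no depth.
- imaging.camera_model(name): a dict with "fx", "fy", "cx", "cy" (pixels), "T" (4x4, takes a point from camera to world coordinates). Camera axes: x right, y down, z forward; pixel columns grow to the right and rows downward; lengths in m; the calibration is good to about 2 mm. A picture is of the moment at which its call begins. camera_model takes no time and is no camera call.
- bot.hand_in(): hands the job in; it is judged then, once.
The state is a dict: "time_s": time; "joint_positions": joint angles; "qvel": joint speeds; "tau": joint torques, N m; "position": TCP position; "tcp_rot": TCP orientation; "force": force on the tool from outside, world axes, zero at the start; "moment": the same for the moment, N m; "opening": opening from 0.0 (shut) to 1.0 (fully open); "grasp_force": force on a finger pad.
Only numpy, scipy, OpenCV 4.12 (cv2) and the standard library are available. Lean on these libraries where they do the work, as an engineer would, in place of code of your own. Each camera call takes 0.05 s, during which the arm holds its last target. There are 200 camera calls.

## Working session

There is one attempt and no reset: what is moved stays moved. The work goes in short steps, Python scripts to look and compute and a tool call to move; the robot and the scene stay as the last step left them, time stands still between calls to the robot, and variables do not carry over. Pictures are saved under pics/ and viewed, at most 14 in all, crops included, and the job is handed in when it is done.

Besides the shell and the picture viewer there is one more tool, called after "Call:" as a command line: name --argument value ..., lists and objects as JSON in quotes. drive_tool: Moves the arm, as the interface text tells. Its arguments: {"type":"object","properties":{"deltas":{"type":"string"}},"required":["deltas"]}

```bash
mkdir -p pics
python3 - <<'E'
from rig import bot, imaging
import cv2,numpy as np
for n in("top","side"):
    im=imaging.capture(n); cv2.imwrite(f"pics/{n}0.png",im[:,:,::-1])
    m=imaging.camera_model(n); print(n,m["fx"],m["fy"],m["cx"],m["cy"],np.round(m["T"],4).tolist())
s=bot.read_state(); print(s["time_s"],s["position"],np.round(s["tcp_rot"],3).tolist(),s["force"],s["opening"])
E
```

```text
top 397.55902802653736 397.55902802653736 287.9223000123339 204.55229445009633 [[-0.0185, -0.9921, 0.1243, 0.4402], [-0.9997, 0.0161, -0.0204, -0.0043], [0.0182, -0.1247, -0.992, 0.7544], [0.0, 0.0, 0.0, 1.0]]
side 396.0606580506702 396.0606580506702 277.22891049639173 208.57303511002766 [[-0.887, -0.2872, 0.3616, 0.2855], [-0.4618, 0.5443, -0.7003, 0.4797], [0.0043, -0.7882, -0.6154, 0.5211], [0.0, 0.0, 0.0, 1.0]]
0.1 [0.22666623 0.58174054 0.2216747 ] [[-0.932, 0.363, -0.001], [0.363, 0.932, -0.002], [0.0, -0.002, -1.0]] [ 0.40749238 -0.00184728  0.29567965] 1.0001933092759838
```

View pics/top0.png

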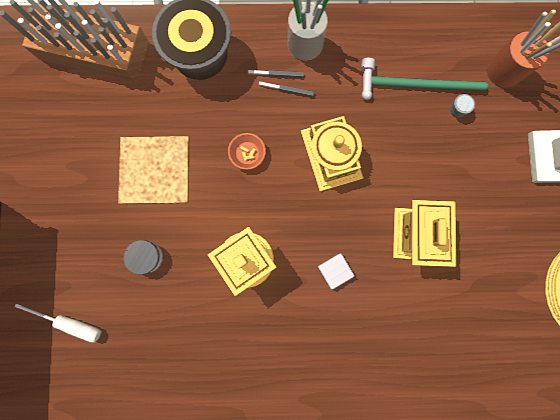

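View pics/side0.png

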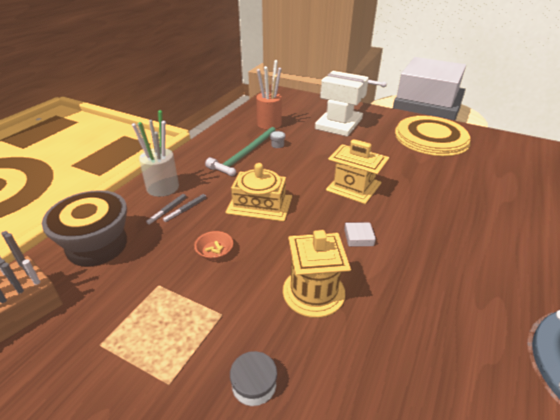

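The top view shows the round lid on the oblong box (~335,150), the square lid on the round box (~242,262), the oblong lid on the square box (~430,232), and the mat at (153,170). The side view confirms this. Next I'll look at enlarged crops.

Run:
```python
import cv2,numpy as np
def mos(f,boxes,out):
    im=cv2.imread(f); ts=[]
    for u,v in boxes:
        t=cv2.resize(im[v:v+75,u:u+100],None,fx=4,fy=4,interpolation=cv2.INTER_CUBIC)
        for k in range(0,100,10):
            L=6 if (u+k)%50 else 14
            cv2.line(t,(k*4,0),(k*4,L),(255,255,255),1)
            if k<75: cv2.line(t,(0,k*4),(L,k*4),(255,255,255),1)
        cv2.putText(t,f"{u},{v}",(300,290),0,.5,(255,255,255),1); ts.append(t)
    cv2.imwrite(out,np.vstack([np.hstack(ts[:2]),np.hstack(ts[2:])]))
mos("pics/top0.png",[(290,115),(190,225),(375,195),(300,240)],"pics/topm.png")
mos("pics/side0.png",[(210,150),(270,240),(310,130),(270,220)],"pics/sidem.png")
```

```text
(no output)
```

View pics/topm.png

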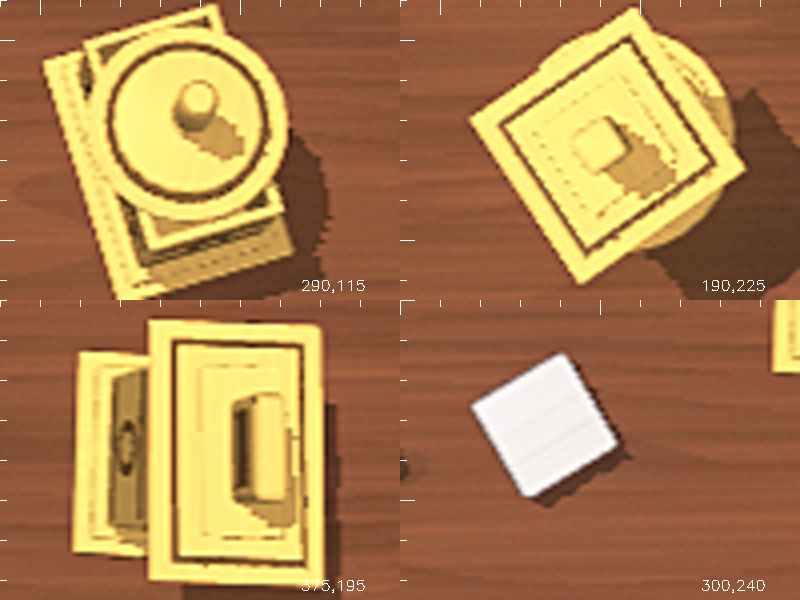

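View pics/sidem.png

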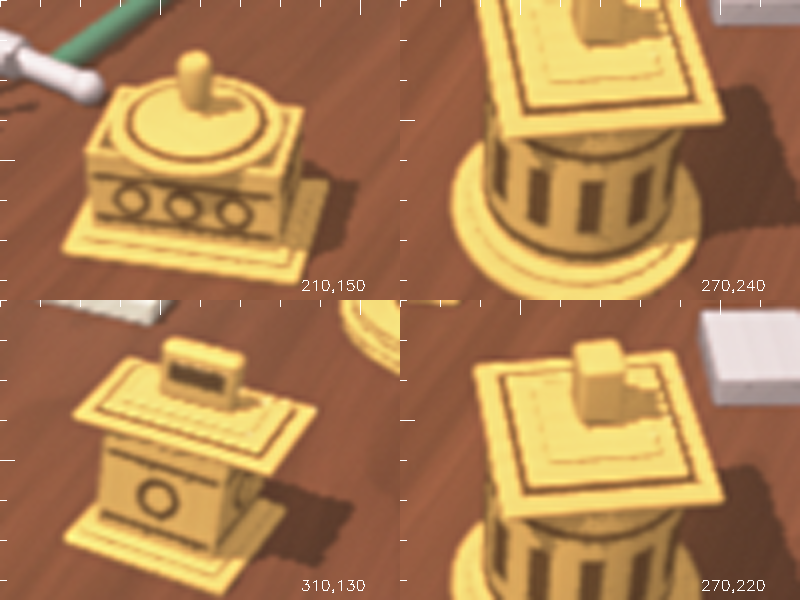

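Crops, in full-image pixels. Top view:
- **Round lid:** circle centred at (337.1,145.9), knob cap at (340,139.5).
- **Square lid:** corners at (248,227), (276.5,267.5), (235.5,296.2) and (207.5,255).
- **Oblong lid:** corners at (412,275-195...), about (412.2,200.2), (455.5,201.5), (455,266) and (412,264.7).
- **Oblong box rim:** corners at (311,125.5), (344,116.5), (360.7,168) and (328,177.5).

The side view agrees with this.

```bash
cat > h.py <<'E'
import numpy as np,cv2
from rig import bot,imaging
def P(cam,uv,z):
    m=imaging.camera_model(cam); T=np.array(m["T"])
    uv=np.atleast_2d(np.array(uv,float))
    d=np.c_[(uv[:,0]-m["cx"])/m["fx"],(uv[:,1]-m["cy"])/m["fy"],np.ones(len(uv))]@T[:3,:3].T
    return T[:3,3]+d*((z-T[2,3])/d[:,2])[:,None]
def rect(cam,uv,z):
    p=P(cam,uv,z)[:,:2]*1000; e=np.roll(p,-1,0)-p
    print("  centre",p.mean(0).round(1),"sides",np.linalg.norm(e,axis=1).round(1),"dirs",(np.degrees(np.arctan2(e[:,1],e[:,0]))%180).round(1))
def q(x,y,ox,oy): return (ox+x/4,oy+y/4)
E
python3 - <<'E'
from h import *
print("sq lid");rect("top",[(248,227),(276.5,267.5),(235.5,296.2),(207.5,255)],.094)
rect("side",[q(x,y,270,220) for x,y in[(74,365-300),(274,350-300),(325,500-300),(102,518-300)]],.094)
print("obl lid");rect("top",[q(x,y,375,195) for x,y in[(148,20),(323,26),(323,285),(148,280)]],.079)
rect("side",[q(x,y,310,130) for x,y in[(140,352-300),(318,408-300),(258,472-300),(72,414-300)]],.079)
print("obl box rim");rect("top",[q(x,y,290,115) for x,y in[(85,42),(216,6),(283,212),(152,250)]],.060)
print("rnd lid",P("top",[(337.1,145.9)],.064)*1000,P("top",[(340,139.5)],.102)*1000,P("side",[q(194,60,210,150)],.102)*1000)
print("rnd lid side",P("side",[q(197,124,210,150)],.064)*1000)
print("sq knob",P("top",[(239.7,260.7)],.132)*1000,P("side",[q(600,350,170,145)],.132)*1000)
for n,c in[("side",(270,240))]:
    print("rnd foot L,R,B",P("side",[q(50,200,*c),q(302,205,*c)],.006)*1000)
print("sq box foot");rect("top",[q(x,y,375,195) for x,y in[(80,50),(73,252),(140,258),(146,54)]],.005)
rect("side",[q(x,y,310,130) for x,y in[(64,240),(222,295),(286,208),(140,150)]],.005)
h,s=0,0
for n,b in[("mat",[(120,137),(187.5,136.5),(188,203),(119,203)])]: rect("top",b,.003)
print("block,dish,tin",P("top",[(337,271.5),(247,151),(142.5,257.5)],.02)*1000)
E
```

```text
sq lid
  centre [430.4  59.4] sides [81.7 80.8 81.3 80.4] dirs [ 34.5 123.7  34.2 123.9]
  centre [430.2  61. ] sides [82.2 83.2 82.4 82.8] dirs [ 34.1 123.4  33.9 123.2]
obl lid
  centre [ 472.1 -266.7] sides [ 76.  110.7  74.4 111. ] dirs [ 87.1 175.9  87.3 176.7]
  centre [ 471.6 -266.8] sides [108.4  78.7 106.4  83.6] dirs [172.4  82.4 175.   83.9]
obl box rim
  centre [ 630.7 -106.9] sides [62.1 99.4 61.4 99.8] dirs [105.1  15.5 105.5  15.9]
rnd lid [[ 630.95052626 -108.33857015   64.        ]] [[ 631.50730992 -107.9101221   102.        ]] [[ 630.29957538 -105.38853592  102.        ]]
rnd lid side [[ 629.38753936 -105.00097168   64.        ]]
sq knob [[431.87838722  59.15941658 132.        ]] [[431.41211891  58.42742386 132.        ]]
rnd foot L,R,B [[478.14543929  85.72333107   6.        ]
 [383.83487588  39.21125044   6.        ]]
sq box foot
  centre [ 476.  -235.5] sides [95.7 31.6 96.6 31.6] dirs [175.   83.9 175.   85.6]
  centre [ 472.4 -267.4] sides [ 94.9  98.4  98.7 110.5] dirs [175.2  85.7 168.2  87.2]
  centre [606.1 236. ] sides [129.8 130.  129.9 128.6] dirs [89.7  1.2 89.1  1.1]
block,dish,tin [[ 407.4958328  -106.77863834   20.        ]
 [ 635.50705499   56.10167908   20.        ]
 [ 439.462463    247.00523356   20.        ]]
```

Call:
drive_tool --deltas "60 50 -130 0 -0.15; 60 100 -260 0 -0.3; 60 150 -390 0 -0.45; 60 204 -522 0 -0.606; 60 204 -522 0 -0.606; 60 204 -522 0 -0.606; 60 204 -522 0 -0.606; 60 204 -522 0 -0.606; 60 204 -522 0 -0.606; 60 204 -522 0 -0.606; 60 204 -522 0 -0.606; 60 204 -522 0 -0.606"

```text
time_s: 1.3
position: [0.4337, 0.0559, 0.2227]
tcp_rot: [[-0.554, 0.832, 0.003], [0.832, 0.554, -0.002], [-0.003, 0.001, -1.0]]
force: [0.1, 0.5, -0.0]
opening: 0.688
grasp_force: 0.0
```

Call:
drive_tool --deltas "60 0 0 -20 0; 60 0 0 -50 0; 60 0 0 -50 0; 60 0 0 -50 0"

```text
time_s: 1.7
position: [0.4303, 0.0609, 0.1724]
tcp_rot: [[-0.559, 0.829, -0.002], [0.829, 0.559, 0.0], [0.002, -0.002, -1.0]]
force: [-0.1, 0.6, 0.1]
opening: 0.687
grasp_force: 0.0
```

Call:
drive_tool --deltas "60 0 -1 -30 0; 60 0 -1 -55 0; 60 0 -1 -66 0; 60 0 -1 -66 0; 40 0 -1 -66 0; 15 0 -1 -66 0; 8 0 -1 -66 0; 8 0 -1 -66 0; 8 0 -1 -66 0; 8 0 -1 -66 0"

```text
time_s: 2.7
position: [0.4311, 0.0593, 0.1067]
tcp_rot: [[-0.559, 0.829, 0.0], [0.829, 0.559, -0.0], [-0.0, 0.0, -1.0]]
force: [-0.1, 0.3, -0.3]
opening: 0.226
grasp_force: 0.0
```

Call:
drive_tool --deltas "8 0 0 0 0; 8 0 0 5 0; 8 0 0 15 0; 8 0 0 30 0; 8 0 0 45 0; 8 0 0 60 0; 8 0 0 60 0; 8 0 0 60 0"

```text
time_s: 3.5
position: [0.431, 0.0593, 0.1669]
tcp_rot: [[-0.559, 0.829, 0.001], [0.829, 0.559, -0.0], [-0.001, 0.001, -1.0]]
force: [0.6, -0.1, -2.0]
opening: 0.204
grasp_force: 30.0
```

Call:
drive_tool --deltas "8 20 20 0 -0.1; 8 50 50 0 -0.2; 8 80 80 0 -0.3; 8 110 111 0 -0.4; 8 140 141 0 -0.5; 8 165 166 0 -0.6; 8 175 177 0 -0.67; 8 175 177 0 -0.67; 8 175 177 -30 -0.67; 8 175 177 -65 -0.67; 8 175 177 -100 -0.67; 8 175 177 -120 -0.67"

```text
time_s: 4.7
position: [0.6021, 0.2345, 0.0428]
tcp_rot: [[0.076, 0.997, -0.008], [0.997, -0.076, -0.002], [-0.003, -0.008, -1.0]]
force: [-0.3, -0.1, -1.2]
opening: 0.205
grasp_force: 30.0
```

Call:
drive_tool --deltas "8 0 0 -5 0; 8 0 0 -10 0; 8 0 0 -14 0; 8 0 0 -17 0; 8 0 0 -18 0; 8 0 0 -18 0"

```text
time_s: 5.3
position: [0.6063, 0.2364, 0.0292]
tcp_rot: [[0.077, 0.997, 0.001], [0.997, -0.077, 0.0], [0.0, 0.001, -1.0]]
force: [-1.6, -0.1, -1.5]
opening: 0.207
grasp_force: 30.0
```

Call:
drive_tool --deltas "8 0 0 -0.5 0; 8 0 0 -1 0; 8 0 0 -1.5 0; 8 0 0 -1.5 0"

```text
time_s: 5.7
position: [0.6062, 0.2364, 0.0278]
tcp_rot: [[0.077, 0.997, 0.001], [0.997, -0.077, 0.0], [0.0, 0.001, -1.0]]
force: [-0.8, -0.7, 3.6]
opening: 0.203
grasp_force: 30.0
```

Contact (force turned upward). Release, rise, and move out of the way for a picture.

Call:
drive_tool --deltas "12 0 0 0 0; 25 0 0 0 0; 40 0 0 0 0; 60 0 0 0 0; 60 0 0 0 0; 60 0 0 20 0; 60 0 0 60 0; 60 0 0 110 0; 60 0 0 160 0; 60 0 30 180 0; 60 0 80 180 0; 60 0 110 180 0"

```text
time_s: 6.9
position: [0.6065, 0.3491, 0.2089]
tcp_rot: [[0.077, 0.997, 0.003], [0.997, -0.077, 0.003], [0.003, 0.003, -1.0]]
force: [-0.6, -0.0, -0.3]
opening: 0.689
grasp_force: 0.0
```

Run:
```python
from h import *
im=imaging.capture("top"); cv2.imwrite("pics/top1.png",im[:,:,::-1])
s=imaging.capture("side"); cv2.imwrite("pics/side1.png",s[:,:,::-1])
a=cv2.resize(im[125:325,110:310,::-1],None,fx=3,fy=3,interpolation=cv2.INTER_CUBIC)
b=cv2.resize(s[:,130:410,::-1][200:410,100:170+100],None,fx=1,fy=1)
b=cv2.resize(s[230:330,270:360,::-1],None,fx=2.2,fy=2.2,interpolation=cv2.INTER_CUBIC)
c=np.zeros((600,800,3),np.uint8); c[:,:600]=a; c[:b.shape[0],600:600+b.shape[1]]=b
cv2.imwrite("pics/v1.png",c)
```

```text
(no output)
```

View pics/v1.png

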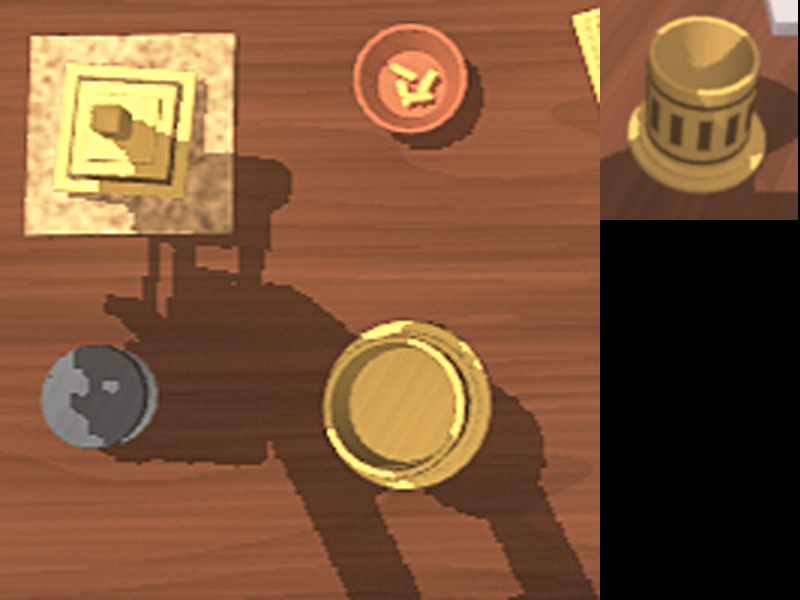

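The square lid lies flat on the mat (crop 127,130). The round box is open: its foot is centred at (245.7,260) and its rim at (242.3,260.3) in the full image.

Run:
```python
from h import *
print(P("top",[(245.7,260)],.006)*1000,P("top",[(242.3,260.3)],.09)*1000,P("side",[(270+103.5/2.2,230+55/2.2)],.09)*1000)
rect("top",[(110+66/3,125+64/3),(110+199/3,125+71/3),(110+187/3,125+196/3),(110+55/3,125+190/3)],.015)
```

```text
[[431.27230119  60.85568025   6.        ]] [[431.88991932  59.15283151  90.        ]] [[431.01059641  63.4653969   90.        ]]
  centre [605.9 234.9] sides [83.9 80.2 82.1 80.7] dirs [ 86.1 175.6  86.5 176.9]
```

Call:
drive_tool --deltas "50 3 -45 0 0; 50 6 -90 0 0; 50 8 -135 0 0; 50 11 -180 0 0; 50 14 -225 0 0; 50 16 -270 0 0; 50 19 -315 0 0; 50 22 -360 0 0; 50 24 -405 0 0; 50 24 -440 0 0; 50 24 -453 -20 0; 50 24 -453 -60 0"

```text
time_s: 8.2
position: [0.6324, -0.1118, 0.1496]
tcp_rot: [[0.081, 0.997, 0.008], [0.997, -0.081, -0.004], [-0.004, 0.009, -1.0]]
force: [0.2, -0.0, 0.3]
opening: 0.572
grasp_force: 0.0
```

Call:
drive_tool --deltas "50 0 0 0 0; 50 0 0 0 0; 50 0 0 0 0"

```text
time_s: 8.5
position: [0.6309, -0.1069, 0.1486]
tcp_rot: [[0.076, 0.997, 0.002], [0.997, -0.076, -0.001], [-0.001, 0.002, -1.0]]
force: [0.3, -0.2, -0.9]
opening: 0.571
grasp_force: 0.0
```

Descend to z≈76.5 and grip the round knob.

Call:
drive_tool --deltas "50 0 0 -30 0; 50 0 0 -55 0; 50 0 0 -70 0; 50 0 0 -72 0; 40 0 0 -72 0; 20 0 0 -72 0; 8 0 0 -72 0; 8 0 0 -72 0; 8 0 0 -72 0; 8 0 0 -72 0; 8 0 0 -72 0; 8 0 0 -72 0"

```text
time_s: 9.7
position: [0.6309, -0.1069, 0.0758]
tcp_rot: [[0.077, 0.997, 0.002], [0.997, -0.077, -0.001], [-0.0, 0.002, -1.0]]
force: [1.2, -0.1, 4.4]
opening: 0.198
grasp_force: 30.0
```

Call:
drive_tool --deltas "8 0 0 0 0; 8 0 0 5 0; 8 0 0 15 0; 8 0 0 30 0; 8 0 0 50 0; 8 0 0 75 0; 8 0 0 80 0; 8 0 0 80 0; 8 0 0 80 0"

```text
time_s: 10.6
position: [0.6292, -0.1064, 0.1543]
tcp_rot: [[0.077, 0.997, -0.002], [0.997, -0.077, 0.001], [0.0, -0.002, -1.0]]
force: [0.4, -0.1, -1.3]
opening: 0.198
grasp_force: 30.0
```

Call:
drive_tool --deltas "8 -20 17 0 0; 8 -50 42 0 0; 8 -80 67 0 0; 8 -110 92 0 0; 8 -140 117 0 0; 8 -170 142 0 0; 8 -190 159 0 0; 8 -200 167 0 0; 8 -200 167 0 0; 8 -200 167 0 0; 8 -200 167 -15 0; 8 -200 167 -30 0"

```text
time_s: 11.8
position: [0.433, 0.0591, 0.125]
tcp_rot: [[0.078, 0.997, 0.004], [0.997, -0.078, -0.001], [-0.0, 0.004, -1.0]]
force: [0.1, -0.7, -1.6]
opening: 0.197
grasp_force: 30.0
```

Call:
drive_tool --deltas "8 0 0 -5 0; 8 0 0 -10 0; 8 0 0 -14 0; 8 0 0 -17 0; 8 0 0 -17 0"

```text
time_s: 12.3
position: [0.4301, 0.0602, 0.1079]
tcp_rot: [[0.077, 0.997, -0.0], [0.997, -0.077, -0.0], [-0.0, -0.0, -1.0]]
force: [-0.4, -0.3, -1.7]
opening: 0.195
grasp_force: 30.0
```

Call:
drive_tool --deltas "8 0.5 0 -0.7 0; 8 0.5 0 -1.4 0; 8 0.5 0 -2 0; 8 0.5 0 -2 0"

```text
time_s: 12.7
position: [0.4305, 0.0603, 0.1061]
tcp_rot: [[0.077, 0.997, 0.0], [0.997, -0.077, -0.0], [-0.0, 0.0, -1.0]]
force: [0.9, -0.3, -2.6]
opening: 0.199
grasp_force: 30.0
```

Call:
drive_tool --deltas "8 0 0 -0.5 0; 8 0 0 -0.8 0; 8 0 0 -0.8 0"

```text
time_s: 13.0
position: [0.4305, 0.0603, 0.1057]
tcp_rot: [[0.077, 0.997, 0.0], [0.997, -0.077, -0.0], [-0.0, 0.0, -1.0]]
force: [-1.2, 0.3, 5.3]
opening: 0.2
grasp_force: 30.0
```

Call:
drive_tool --deltas "12 0 0 0 0; 25 0 0 0 0; 40 0 0 0 0; 50 0 0 0 0; 50 0 0 20 0; 50 0 0 60 -0.1; 50 0 0 100 -0.25; 50 5 -40 100 -0.4; 50 10 -85 100 -0.55; 50 16 -130 100 -0.7; 50 22 -175 100 -0.85; 50 28 -220 100 -1"

```text
time_s: 14.2
position: [0.4584, -0.1615, 0.2052]
tcp_rot: [[0.884, 0.468, 0.0], [0.468, -0.884, 0.0], [0.0, -0.0, -1.0]]
force: [0.1, -0.9, -0.7]
opening: 0.575
grasp_force: 0.0
```

Call:
drive_tool --deltas "60 5 -40 0 -0.15; 60 13.5 -80 0 -0.3; 60 13.5 -107 0 -0.45; 60 13.5 -107 0 -0.555; 60 13.5 -107 0 -0.555; 60 13.5 -107 -30 -0.555; 60 13.5 -107 -60 -0.555; 60 13.5 -107 -60 -0.555; 60 13.5 -107 -60 -0.555"

```text
time_s: 15.1
position: [0.4719, -0.2659, 0.1451]
tcp_rot: [[0.998, -0.059, -0.001], [-0.059, -0.998, 0.001], [-0.001, -0.001, -1.0]]
force: [-0.4, -0.5, 0.5]
opening: 0.691
grasp_force: 0.0
```

Run:
```python
from h import *
im=imaging.capture("top"); cv2.imwrite("pics/top2.png",im[:,:,::-1])
s=imaging.capture("side"); cv2.imwrite("pics/side2.png",s[:,:,::-1])
a=cv2.resize(im[100:300,200:400,::-1],None,fx=3,fy=3,interpolation=cv2.INTER_CUBIC)
b=cv2.resize(s[210:330,265:365,::-1],None,fx=2,fy=2,interpolation=cv2.INTER_CUBIC)
d=cv2.resize(s[110:230,300:400,::-1],None,fx=2,fy=2,interpolation=cv2.INTER_CUBIC)
c=np.zeros((600,800,3),np.uint8); c[:,:600]=a; c[:240,600:]=b; c[240:480,600:]=d
cv2.imwrite("pics/v2.png",c)
```

```text
(no output)
```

View pics/v2.png

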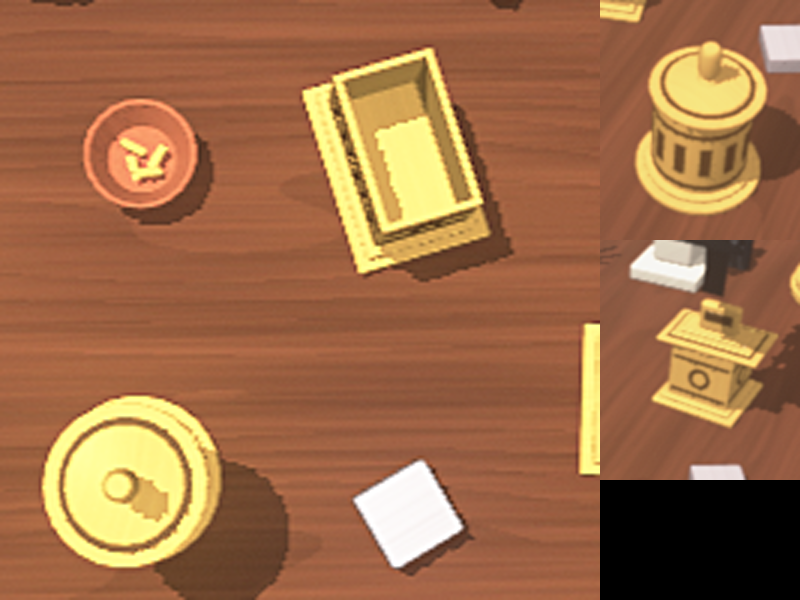

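The round lid is seated on its box at about (242.7,260.5). The oblong box is open, with rim corners in the crop at (332,77), (433,48), (484,205) and (380,237).

Run:
```python
from h import *
rect("top",[(200+x/3,100+y/3) for x,y in[(332,77),(433,48),(484,205),(380,237)]],.06)
print(P("top",[(242.7,260.5)],.094)*1000)
```

```text
centre [ 630.  -106.4] sides [ 64.1 101.   65.3 101.7] dirs [105.7  15.5 106.4  14.8]
[[431.6024454   58.11690367  94.        ]]
```

Call:
drive_tool --deltas "60 0 -0.5 -25 0; 60 0 -0.5 -45 0; 60 0 -0.5 -54 0; 60 0 -0.5 -54 0; 40 0 -0.5 -54 0; 20 0 -0.5 -54 0; 5 0 -0.5 -54 0; 5 0 -0.5 -54 0; 5 0 -0.5 -54 0; 5 0 -0.5 -54 0; 5 0 -0.5 -54 0; 5 0 -0.5 -54 0"

```text
time_s: 16.4
position: [0.472, -0.2672, 0.0913]
tcp_rot: [[0.998, -0.061, -0.0], [-0.061, -0.998, 0.0], [-0.0, -0.0, -1.0]]
force: [0.3, 0.5, 1.6]
opening: 0.16
grasp_force: 30.0
```

Call:
drive_tool --deltas "5 0 0 0 0; 5 0 0 5 0; 5 0 0 15 0; 5 0 0 30 0; 5 0 0 50 0; 5 0 0 60 0; 5 0 0 60 0; 5 0 0 60 0"

```text
time_s: 17.2
position: [0.4718, -0.267, 0.1513]
tcp_rot: [[0.998, -0.061, -0.0], [-0.061, -0.998, 0.0], [-0.0, -0.0, -1.0]]
force: [-0.7, 0.5, -2.1]
opening: 0.158
grasp_force: 30.0
```

Call:
drive_tool --deltas "5 20 20 0 0.05; 5 45 45 0 0.1; 5 75 75 0 0.15; 5 105 105 0 0.2; 5 135 135 0 0.25; 5 152 152 0 0.3; 5 158 160 0 0.332; 5 158 160 0 0.332; 5 158 160 0 0.332; 5 158 160 -20 0.332; 5 158 160 -40 0.332; 5 158 160 -55 0.332"

```text
time_s: 18.4
position: [0.6283, -0.1086, 0.0951]
tcp_rot: [[0.964, 0.265, -0.002], [0.265, -0.964, 0.0], [-0.002, -0.001, -1.0]]
force: [-0.2, -0.7, -1.2]
opening: 0.158
grasp_force: 30.0
```

Call:
drive_tool --deltas "5 0 0 -5 0; 5 0 0 -10 0; 5 0 0 -15 0; 5 0 0 -18 0; 5 0 0 -18 0; 5 0 0 -18 0"

```text
time_s: 19.0
position: [0.6303, -0.1072, 0.0786]
tcp_rot: [[0.964, 0.268, 0.001], [0.268, -0.964, -0.0], [0.001, 0.0, -1.0]]
force: [0.2, 0.3, -1.1]
opening: 0.16
grasp_force: 30.0
```

Call:
drive_tool --deltas "5 0 0.5 -0.7 0; 5 0 0.5 -1.4 0; 5 0 0.5 -2 0; 5 0 0.5 -2.3 0; 5 0 0.5 -2.3 0"

```text
time_s: 19.5
position: [0.6302, -0.1067, 0.0763]
tcp_rot: [[0.964, 0.268, 0.0], [0.268, -0.964, -0.0], [0.0, 0.0, -1.0]]
force: [-0.5, 0.5, 1.1]
opening: 0.161
grasp_force: 30.0
```

Call:
drive_tool --deltas "5 0 0 -0.4 0; 12 0 0 -0.4 0; 25 0 0 0 0; 40 0 0 0 0; 50 0 0 0 0; 50 0 0 25 0; 50 0 0 70 0.1; 50 0 0 110 0.25; 50 -3 40 110 0.4; 50 -6 85 110 0.55; 50 -10 130 110 0.7; 50 -13 175 110 0.85"

```text
time_s: 20.7
position: [0.6167, 0.0696, 0.1859]
tcp_rot: [[0.43, 0.903, 0.0], [0.903, -0.43, 0.0], [0.0, 0.0, -1.0]]
force: [-0.4, 0.4, -0.6]
opening: 0.573
grasp_force: 0.0
```

Call:
drive_tool --deltas "60 -3 45 0 0.15; 60 -6 90 0 0.3; 60 -9 135 0 0.373; 60 -11 168 0 0.373; 60 -11 168 -20 0.373; 60 -11 168 -60 0.373; 60 -11 168 -90 0.373; 60 -11 168 -90 0.373; 60 -11 168 -90 0.373"

```text
time_s: 21.6
position: [0.606, 0.2362, 0.0957]
tcp_rot: [[0.077, 0.997, -0.001], [0.997, -0.077, -0.0], [-0.0, -0.001, -1.0]]
force: [1.8, -0.1, 0.6]
opening: 0.688
grasp_force: 0.0
```

Run:
```python
from h import *
im=imaging.capture("top"); cv2.imwrite("pics/top3.png",im[:,:,::-1])
s=imaging.capture("side"); cv2.imwrite("pics/side3.png",s[:,:,::-1])
a=cv2.resize(im[105:285,295:475,::-1],None,fx=3,fy=3,interpolation=cv2.INTER_CUBIC)
b=cv2.resize(s[140:230,205:305,::-1],None,fx=2.5,fy=2.5,interpolation=cv2.INTER_CUBIC)
d=cv2.resize(s[130:230,300:400,::-1],None,fx=2.5,fy=2.5,interpolation=cv2.INTER_CUBIC)
c=np.zeros((600,800,3),np.uint8); c[:540,:540]=a; c[:225,550:]=b; c[240:490,550:]=d
cv2.imwrite("pics/v3.png",c)
```

```text
(no output)
```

View pics/v3.png

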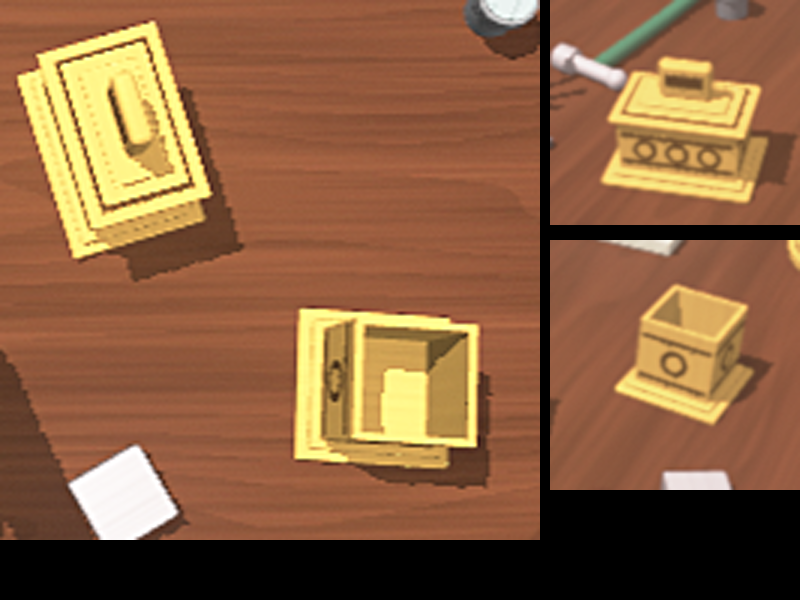

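The oblong lid is seated square, with crop corners at about (38,55), (155,22), (211,195) and (98,227). The square box is open, with rim corners in the crop at (357,320), (481,325), (476,447) and (351,440).

Run:
```python
from h import *
f=lambda L:[(295+x/3,105+y/3) for x,y in L]
rect("top",f([(357,320),(481,325),(476,447),(351,440)]),.075)
rect("top",f([(38,55),(155,22),(211,195),(98,227)]),.064)
rect("side",[(300+(x-550)/2.5,130+(y-240)/2.5) for x,y in[(680,286),(748,303),(717,347),(640,333)]],.075)
```

```text
centre [ 472.8 -268.1] sides [71.9 70.2 71.6 68.9] dirs [ 86.7 173.6  85.8 173.8]
  centre [ 630.2 -107.8] sides [ 73.8 110.6  70.  110.2] dirs [105.5  15.4 105.1  17.3]
  centre [ 469.7 -260.6] sides [63.4 82.5 65.  92.7] dirs [179.3  88.2   8.3  87.9]
```

Call:
drive_tool --deltas "60 0 0 -30 0; 60 0 0 -55 0; 60 0 0 -67 0; 60 0 0 -68 0; 40 0 0 -68 0; 20 0 0 -68 0; 8 0 0 -68 0; 8 0 0 -68 0; 8 0 0 -68 0; 8 0 0 -68 0; 8 0 0 -68 0; 8 0 0 -68 0"

```text
time_s: 22.9
position: [0.6061, 0.2363, 0.0281]
tcp_rot: [[0.077, 0.997, 0.0], [0.997, -0.077, 0.0], [0.0, 0.0, -1.0]]
force: [-0.4, -0.9, 1.0]
opening: 0.205
grasp_force: 30.0
```

Call:
drive_tool --deltas "8 0 0 0 0; 8 0 0 5 0; 8 0 0 20 0; 8 0 0 45 0; 8 0 0 75 0; 8 0 0 105 0; 8 0 0 120 0; 8 0 0 120 0; 8 0 0 120 0"

```text
time_s: 23.8
position: [0.6054, 0.2361, 0.1476]
tcp_rot: [[0.077, 0.997, -0.001], [0.997, -0.077, -0.0], [-0.0, -0.001, -1.0]]
force: [-1.3, -0.3, -0.6]
opening: 0.204
grasp_force: 30.0
```

Call:
drive_tool --deltas "8 -3 -10 30 0; 8 -10 -40 40 0; 8 -21 -80 40 0; 8 -33 -125 40 0; 8 -45 -170 40 0; 8 -57 -215 40 0; 8 -69 -260 40 0; 8 -81 -305 40 0; 8 -93 -350 40 0; 8 -105 -395 40 0; 8 -117 -440 40 0; 8 -127 -480 40 0"

```text
time_s: 25.0
position: [0.4771, -0.2451, 0.186]
tcp_rot: [[0.078, 0.997, -0.003], [0.997, -0.078, 0.002], [0.002, -0.003, -1.0]]
force: [1.1, 0.6, -1.6]
opening: 0.206
grasp_force: 30.0
```

Call:
drive_tool --deltas "8 -5 -18 0 0; 8 -6.5 -23.5 0 0; 8 -6.5 -23.5 0 0; 8 -6.5 -23.5 -20 0; 8 -6.5 -23.5 -45 0; 8 -6.5 -23.5 -65 0; 8 -6.5 -23.5 -75 0; 8 -6.5 -23.5 -75 0; 8 -6.5 -23.5 -75 0"

```text
time_s: 25.9
position: [0.473, -0.2666, 0.1132]
tcp_rot: [[0.076, 0.997, 0.0], [0.997, -0.076, 0.0], [0.0, 0.0, -1.0]]
force: [0.4, -0.8, -0.6]
opening: 0.205
grasp_force: 30.0
```

Call:
drive_tool --deltas "8 -0.5 -1 -8 0; 8 -0.5 -1 -14 0; 8 -0.5 -1 -18 0; 8 -0.5 -1 -19 0; 8 -0.5 -1 -20 0; 8 -0.5 -1 -20.5 0; 8 -0.5 -1 -20.5 0"

```text
time_s: 26.6
position: [0.4721, -0.2683, 0.0925]
tcp_rot: [[0.077, 0.997, 0.0], [0.997, -0.077, -0.0], [-0.0, 0.0, -1.0]]
force: [1.0, -0.6, -1.9]
opening: 0.201
grasp_force: 30.0
```

Call:
drive_tool --deltas "8 0 0.5 -0.4 0; 8 0 0.5 -0.8 0; 8 0 0.5 -0.8 0"

```text
time_s: 26.9
position: [0.4721, -0.2677, 0.092]
tcp_rot: [[0.077, 0.997, 0.0], [0.997, -0.077, -0.0], [-0.0, 0.0, -1.0]]
force: [0.3, 0.6, 1.5]
opening: 0.2
grasp_force: 30.0
```

Contact. Release, rise, and clear the view.

Call:
drive_tool --deltas "8 0 0 -0.4 0; 12 0 0 -0.4 0; 25 0 0 0 0; 40 0 0 0 0; 60 0 0 0 0; 60 0 0 20 0; 60 0 0 60 0; 60 0 0 100 0; 60 0 -30 130 0; 60 0 -70 150 0; 60 0 -115 150 0; 60 0 -140 150 0"

```text
time_s: 28.1
position: [0.4723, -0.4116, 0.2429]
tcp_rot: [[0.078, 0.997, 0.002], [0.997, -0.078, -0.004], [-0.004, 0.003, -1.0]]
force: [0.3, -0.0, -0.2]
opening: 0.685
grasp_force: 0.0
```

Run:
```python
from h import *
im=imaging.capture("top"); s=imaging.capture("side")
a=cv2.resize(im[110:310,200:470,::-1],None,fx=2,fy=2,interpolation=cv2.INTER_CUBIC)
d=cv2.resize(s[130:330,205:405,::-1],None,fx=1.25,fy=1.25,interpolation=cv2.INTER_CUBIC)
e=cv2.resize(im[180:290,375:475,::-1],None,fx=2.5,fy=2.5,interpolation=cv2.INTER_CUBIC)
c=np.zeros((600,800,3),np.uint8); c[:400,:540]=a; c[:250,550:]=d; c[300:575,550:]=e
cv2.imwrite("pics/v4.png",c)
```

```text
(no output)
```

View pics/v4.png

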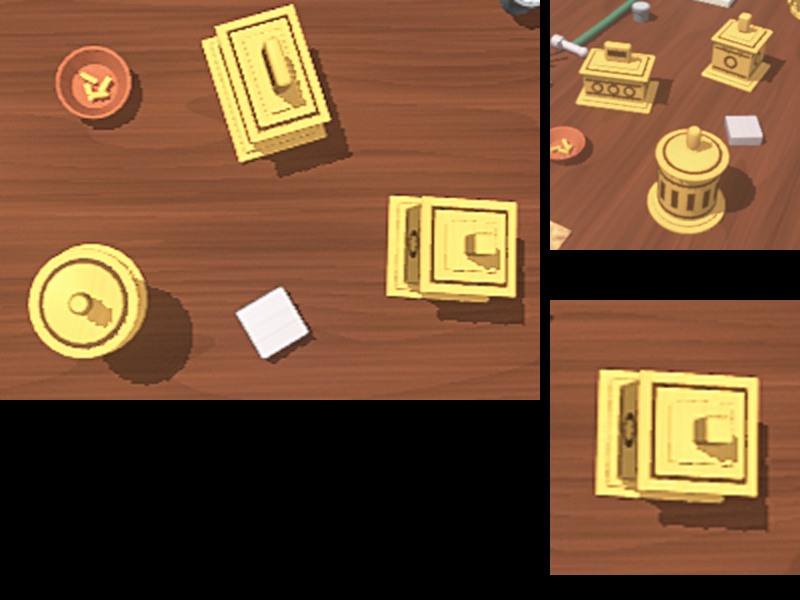

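All three lids sit level on their own boxes. The square lid's crop corners are at about (639,370), (760,376), (757,497) and (637,496), in line with its box.

Run:
```python
from h import *
rect("top",[(375+(x-550)/2.5,180+(y-300)/2.5) for x,y in[(639,370),(760,376),(757,497),(637,496)]],.079)
print(bot.hand_in())
```

```text
centre [ 470.6 -267.3] sides [83.8 82.9 81.9 86. ] dirs [ 86.2 174.4  88.5 175.8]
the job is handed in; nothing more can be done
None
```

I moved each lid to the box of its own shape and handed the job in at about 28 s; the last pictures show all three flat, centred to within about 3 mm and in line with their boxes, but no verdict was returned.

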